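# Move the valve plate from the rack to the pump carrier

### The arm

A 6-joint arm with a two-finger parallel gripper is mounted at the origin on the work surface. World frame = base frame: x ahead of the robot, y to its left, z up, the work surface at z = 0. Lengths are in m, angles in rad, forces in N, time in s.
With the tool pointing down it reaches from about 0.425 to 0.925 m from the base axis. Payload 12.5 kg.
Tool frame: the origin (TCP) lies on the centre line of the jaws, within the pads' length; the fingertips stand 8 mm ahead of it and the grasp point (between the pads) lies 11 mm behind it (bot.tip_reach is the distance from the TCP to the fingertips, in m); x points along the fingers, z is the direction in which the jaws open and shut, and the axes are right-handed (so a half turn about x gives the same grasp; the last joint's range is limited). The gripper opens to 85 mm and grips with 20 to 120 N. Pads are 22 mm wide; open, the fingers measure 114 mm over their backs; the gripper's body (76 mm by 85 mm) begins 54 mm behind the grasp point. The pads swing forward as they close: fully open they stand 13 mm farther back than shut.
Start: joints at [1.018, 0.491, 1.559, -0, 1.092, -0.106], TCP at [0.27, 0.564, 0.239] pointing down, gripper open.
Joint ranges: [-3.1, 3.1], [-0.84, 2.19], [0.05, 2.79], [-1.13, 4.28], [0.06, 2.93], [-2.69, 2.69]. Speed limits (rad/s): [2.22, 2.22, 2.79, 3.14, 3.14, 3.14].

### API

Orientations are given as a unit quaternion [w, x, y, z].
In Python, from station import bot gives the robot as it stands. The module is installed in compiled form; this text tells all that it offers.
- The arm moves only by the tool carry_out, never from a script. Its argument "deltas" is a list of rows, each a list of 2 entries, a list of its own where there are three numbers: the shift along the tool's x, y, z in cm, then the turn, a rotation vector about the tool's x, y, z in degrees. In form: [[[tx, ty, tz], [ax, ay, az]], ...]. A call has 1 to 10 rows; each row is the pose to reach, as a shift and turn from the pose commanded when the call began, along the tool's axes at that moment; what a row does not reach only later rows make up. A row lasts 1/12 s, in which the tool goes at most 41.7 mm and 7.16 degrees, less where a joint would pass 70% of its speed; a pose out of reach is approached as far as the arm can. A call with a gripper value outside its range is refused whole. "hand" is the opening, from -1 (shut) to 1 (fully open), so that 0 is half open, set as the call begins (left out, the last holds). The fingers move at their own pace and stop on an object; "force" is the grip in N (left out, the last holds). Time passes only in rows, so rows that repeat a pose let the fingers close. It gives the time, the measured TCP pose, the force and the opening at its end, in the units of the state.
- bot.observe(): the state, without advancing time (a new reading comes with each control period).
- bot.read_camera(name): name is "scene" or "top" or "wrist"; returns the picture (400x640x3 uint8, red, green, blue); there is no depth.
- bot.calibration(name): a dict with "mtx" (3x3 intrinsics, pixels), "rvec" (rotation vector, rad) and "tvec" (3), from world to camera coordinates, as OpenCV has them; the wrist camera has in their place "T_tool_cam" (4x4, takes a point from camera to tool coordinates, whose origin is the TCP and whose axes are the tool frame's). Camera axes: x right, y down, z forward; pixel columns grow to the right and rows downward; lengths in m; the calibration is good to about 2 mm. A picture is of the moment at which its call begins: read the wrist's pose just before it. calibration takes no time and is no camera call.
- bot.sign_off(): hands the job in, once; it reports no verdict.
The state is a dict: "time": time; "joint_positions": joint angles; "qvel": joint speeds; "joint_efforts": joint torques, N m; "ee_pos": TCP position; "tcp_rot": TCP orientation; "ft_force": force on the tool from outside, world axes, zero at the start; "ft_torque": the same for the moment, N m; "grip_width": finger opening in m.
Only numpy, scipy, OpenCV 4.12 (cv2) and the standard library are available. Lean on these libraries where they do the work, as an engineer would, in place of code of your own. Each camera call takes 0.05 s, during which the arm holds its last target. There are 200 camera calls.

### The job

Three aluminium plates stand on edge in the black slotted rack on the pump assembly bench. Draw the tall shouldered one (the plate with a narrower tab on top) straight up out of its slot by its top edge, then stand it upright, tab up, in the flared pocket on the blue pump carrier: lower it until its bottom edge rests on the pocket floor, do not drop it in, and let go. Leave the other two plates standing in the rack.

Things in the scene. Friction and masses are not known exactly. Their poses are not given: they have to be found in the camera images.
- valve_plate_mid (a point): Centre of the plate to move: loose aluminium plate, 8 mm thick, 120 mm tall: lower part 90 wide x 85 tall, above it a central tab 50 wide x 35 tall; 0.25 kg. The point is 60 mm above the bottom edge. x along its width, y through its thickness, z up to the tab. It stands in any of the rack's 3 slots, 10 mm above the bench; the slot rims are 50 mm above the bench, so it must rise 40 mm to come clear.
- pocket_floor (a point): Centre of the pocket's floor on the fixed blue carrier, 12 mm above the bench. x along the pocket, y across, z up. Inside 116 mm long, 24 mm wide up to 40 mm above this floor, then the long walls flare to about 50 mm wide, 56 mm up. A black and red part-built pump on the same base, towards -y, begins 90 mm from the pocket's centre and stands 85 mm above this floor. Place and turn vary.
- square_plate_mid (a point): Centre of a plain rectangular aluminium plate, 90 wide, 85 tall, 8 mm thick, with one big round port; stays in its slot. Axes as the valve plate; point 42.5 mm above its bottom edge. The black rack is fixed; its three slots are parallel, 60 mm apart across the plates, each 12 mm wide, 98 mm long; rack base 130 x 190 mm. Its place and turn vary.
- notched_plate_mid (a point): Centre of an aluminium plate, 90 wide, 85 tall, 8 mm thick, with a notch 34 mm wide and 30 mm deep in the middle of its top edge; stays in its slot of the rack. Axes as the valve plate; the point is 42.5 mm above its bottom edge.

How it is judged:
By the outcome, as a careful person would: the job done as asked, in the order asked, and still so for the second after the job is handed in, with the robot touching nothing.
It also fails if it takes over 40 s, if anything falls off the work surface, if the arm or the gripper's body presses on something with over 40 N, if the wrist force passes 120 N, or if a joint passes its speed limit or range.

## Working session

There is one attempt and no reset: what is moved stays moved. The work goes in short steps, Python scripts to look and compute and a tool call to move; the robot and the scene stay as the last step left them, time stands still between calls to the robot, and variables do not carry over. Pictures are saved under pics/ and viewed, about 8 in all and at most 12, crops included, and the job is handed in when it is done.

Besides the shell and the picture viewer there is one more tool, called after ">>>" as a command line: name --argument value ..., lists and objects as JSON in quotes. carry_out: Moves the arm, as the interface text tells. Its arguments: {"type":"object","properties":{"deltas":{"type":"array"},"hand":{"type":"number"},"force":{"type":"number"}},"required":["deltas"]}

```bash
mkdir -p pics; python3 - <<'E'
from station import bot
import cv2,numpy as np
s=bot.observe();print(s)
for n in("scene","top","wrist"):
    im=bot.read_camera(n);cv2.imwrite(f"pics/{n}0.png",im[:,:,::-1]);c=bot.calibration(n);print(n,{k:np.round(v,4).tolist() for k,v in c.items()})
E
```

```text
{'time': 0.0, 'joint_positions': array([ 1.01839609e+00,  4.91576402e-01,  1.55945018e+00,  2.20591893e-05,
        1.09170328e+00, -1.05598085e-01]), 'qvel': array([ 0.00082575, -0.00080001, -0.00036941,  0.00181354,  0.00112485,
        0.00156529]), 'joint_efforts': array([-2.15102576e-03, -6.18450737e+01, -2.61593235e+01, -1.49723328e-04,
        4.13108428e-03, -8.84742605e-06]), 'ee_pos': array([0.26991213, 0.56347292, 0.23871702]), 'tcp_rot': array([ 0.59798638, -0.37696895,  0.59871431,  0.37662697]), 'ft_force': array([-0.52674452, -0.51168495, -0.39770863]), 'ft_torque': array([-0.01363404,  0.02899189,  0.01850652]), 'grip_width': 0.08504542304566438}
scene {'mtx': [[451.1419, 0.0, 321.0483], [0.0, 451.1419, 179.5448], [0.0, 0.0, 1.0]], 'rvec': [2.2799, 0.8199, -0.3104], 'tvec': [-0.4249, -0.2091, 1.2048]}
top {'mtx': [[516.0448, 0.0, 324.5154], [0.0, 516.0448, 208.7418], [0.0, 0.0, 1.0]], 'rvec': [2.1141, -2.086, 0.2283], 'tvec': [0.0043, 0.5639, 1.1065]}
wrist {'mtx': [[324.7468, 0.0, 317.9365], [0.0, 324.7468, 203.4096], [0.0, 0.0, 1.0]], 'T_tool_cam': [[-0.0008, -0.32, 0.9474, -0.1345], [0.0004, -0.9474, -0.32, 0.0823], [1.0, 0.0001, 0.0009, -0.0004], [0.0, 0.0, 0.0, 1.0]]}
```

View pics/top0.png

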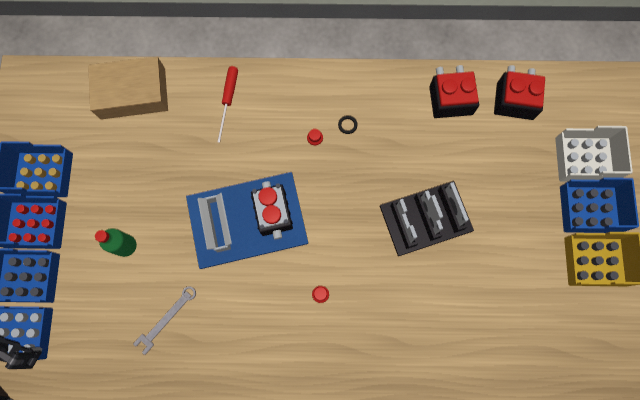

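View pics/scene0.png

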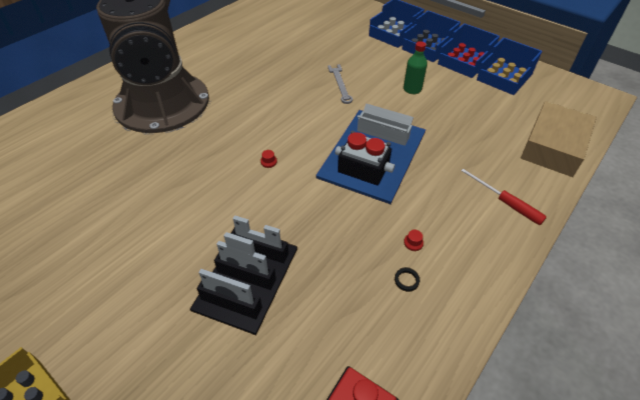

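The rack is at about (427,218) in the top view. The shouldered plate is in its middle slot at (430,213), the notched one is on the left and the square one on the right. The blue carrier is at (247,220), with its pocket at (214,222). The scene view confirms the tab plate is in the middle at (243,255). Next I'll enlarge both areas.

```bash
cat > h.py <<'E'
import cv2,numpy as np
from scipy.spatial.transform import Rotation as R
from station import bot
def ray(n,uv,pose=None):
    c=bot.calibration(n);uv=np.array(uv,float).reshape(-1,2)
    d=(np.linalg.inv(np.array(c["mtx"]))@np.c_[uv,np.ones(len(uv))].T).T
    if n=="wrist":
        T=np.array(c["T_tool_cam"]);p,q=pose;Rt=R.from_quat(np.array(q)[[1,2,3,0]]).as_matrix()
        return np.array(p)+Rt@T[:3,3],d@(Rt@T[:3,:3]).T
    Rm=cv2.Rodrigues(np.array(c["rvec"],float))[0];return -Rm.T@np.ravel(c["tvec"]),d@Rm
def onz(n,uv,z,pose=None):
    o,d=ray(n,uv,pose);return o+d*((z-o[2])/d[:,2])[:,None]
E
python3 - <<'E'
from h import *
t=cv2.imread("pics/top0.png");s=cv2.imread("pics/scene0.png")
a=cv2.resize(t[170:270,370:480],None,fx=3.6,fy=3.6,interpolation=cv2.INTER_CUBIC)
b=cv2.resize(t[165:275,180:315],None,fx=2.9,fy=2.9,interpolation=cv2.INTER_CUBIC)
h=300
f=lambda x:cv2.resize(x,(395,h),interpolation=cv2.INTER_CUBIC)
cv2.imwrite("pics/crop1.png",np.vstack([np.hstack([f(t[170:270,370:480]),f(t[170:270,180:312])]),np.hstack([f(s[210:335,185:305]),f(s[95:205,310:430])])]))
# carrier blue mask and rack dark mask in top view
hsv=cv2.cvtColor(t,cv2.COLOR_BGR2HSV)
m=cv2.inRange(hsv,(95,100,60),(120,255,255));m[:, :180]=0;m[:,315:]=0
k=cv2.inRange(hsv,(0,0,0),(180,255,75));k[:170]=0;k[270:]=0;k[:,:370]=0;k[:,485:]=0
for mm,z in((m,.006),(k,.005)):
    p=cv2.findNonZero(mm);r=cv2.minAreaRect(p);bx=cv2.boxPoints(r);w=onz("top",bx,z)
    print(r,np.round(bx,1).tolist(),np.round(w,4).tolist(),w.mean(0))
    print([np.linalg.norm(w[i]-w[i-1]) for i in range(4)], [np.degrees(np.arctan2(*(w[i]-w[i-1])[1::-1])) for i in range(4)])
E
```

```text
((245.34548950195312, 219.99717712402344), (73.75391387939453, 111.45536804199219), 77.00537872314453) [[182.8000030517578, 196.60000610351562], [291.3999938964844, 171.5], [307.8999938964844, 243.39999389648438], [199.3000030517578, 268.5]] [[0.6023, 0.3526, 0.006], [0.6681, 0.094, 0.006], [0.4929, 0.0501, 0.006], [0.4308, 0.3011, 0.006]] [0.54854334 0.19946436 0.006     ]
[np.float64(0.1790416973839471), np.float64(0.26691173568019055), np.float64(0.18061917764685873), np.float64(0.25861782016459217)] [np.float64(16.712722600129855), np.float64(-75.72032288538583), np.float64(-165.94208892320563), np.float64(103.89473087678464)]
((426.25, 217.75), (54.074947357177734, 80.95430755615234), 71.56504821777344) [[379.29998779296875, 204.89999389648438], [456.1000061035156, 179.3000030517578], [473.20001220703125, 230.60000610351562], [396.3999938964844, 256.20001220703125]] [[0.5881, -0.1181, 0.005], [0.6538, -0.3038, 0.005], [0.5287, -0.3387, 0.005], [0.4656, -0.1568, 0.005]] [ 0.55904245 -0.22935179  0.005     ]
[np.float64(0.12838852101036338), np.float64(0.19692058361536305), np.float64(0.1299428057160746), np.float64(0.19244168386944677)] [np.float64(17.535507316755247), np.float64(-70.49252277934916), np.float64(-164.42049305418877), np.float64(109.11295795361484)]
```

View pics/crop1.png

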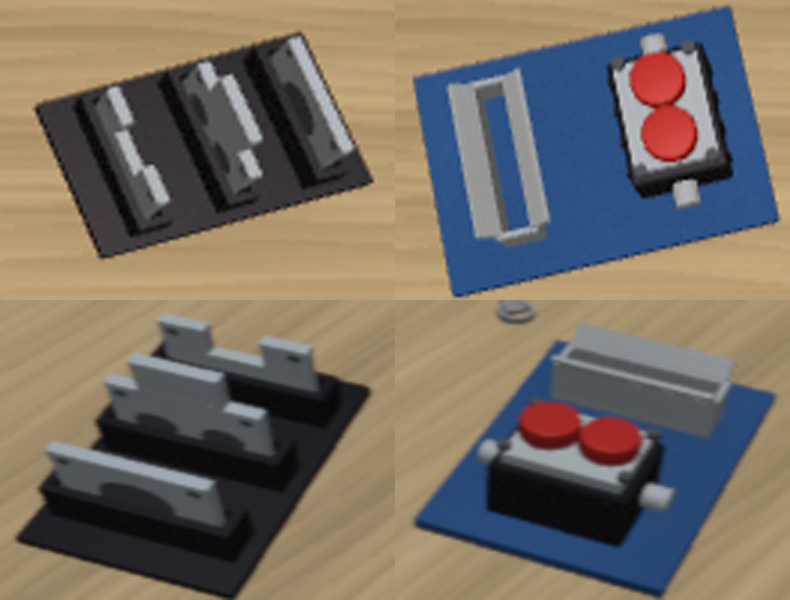

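```bash
cat >> h.py <<'E'
def delta(target,deg,s=None):
    """shift (cm) and turn (deg) from current pose to tool-down at target, jaws at world angle deg+90 (deg = plate x)"""
    s=s or bot.observe();Rt=R.from_quat(np.array(s["tcp_rot"])[[1,2,3,0]])
    best=None
    for k in(0,180):
        a=np.radians(deg+90+k);x=np.array([0,0,-1.]);z=np.array([np.cos(a),np.sin(a),0]);M=np.c_[x,np.cross(z,x),z]
        v=(Rt.inv()*R.from_matrix(M)).as_rotvec(degrees=True)
        if best is None or np.linalg.norm(v)<np.linalg.norm(best):best=v
    return np.round(Rt.inv().apply(np.array(target)-s["ee_pos"])*100,2),np.round(best,2)
E
python3 - <<'E'
from h import *
s=bot.observe();print(R.from_quat(s["tcp_rot"][[1,2,3,0]]).as_matrix().round(3))
c=np.array([[220,78],[232,76],[262,138],[250,146]])/[395/110,3]+[370,170]
w=onz("top",c,.13);print(w.round(4),w.mean(0))
# pocket inner, top rim of low (24mm) part end: centre line
p=np.array([[487,85],[518,232]])/[395/132,3]+[180-395/(395/132),170]
w=onz("top",p,.012);print(w.round(4),w.mean(0),np.degrees(np.arctan2(*(w[0]-w[1])[1::-1])))
print(delta([.55,.26,.30],15.5))
E
```

```text
[[-0.    -0.902  0.432]
 [-0.001  0.432  0.902]
 [-1.     0.    -0.001]]
[[ 0.5795 -0.2171  0.13  ]
 [ 0.5811 -0.2243  0.13  ]
 [ 0.536  -0.2406  0.13  ]
 [ 0.5301 -0.2333  0.13  ]] [ 0.5566709  -0.22883577  0.13      ]
[[0.5974 0.2838 0.012 ]
 [0.4801 0.2522 0.012 ]] [0.53871911 0.26796713 0.012     ] 15.070984261229569
(array([ -6.1 , -38.37, -15.28]), array([-4.11e+01, -4.00e-02, -2.00e-02]))
```

>>> carry_out --deltas '[[[-6.1, -38.4, -15.3], [-41, 0, 0]], [[-6.1, -38.4, -15.3], [-41, 0, 0]], [[-6.1, -38.4, -15.3], [-41, 0, 0]], [[-6.1, -38.4, -15.3], [-41, 0, 0]], [[-6.1, -38.4, -15.3], [-41, 0, 0]], [[-6.1, -38.4, -15.3], [-41, 0, 0]], [[-6.1, -38.4, -15.3], [-41, 0, 0]], [[-6.1, -38.4, -15.3], [-41, 0, 0]], [[-6.1, -38.4, -15.3], [-41, 0, 0]], [[-6.1, -38.4, -15.3], [-41, 0, 0]]]' --hand -0.1

```text
time: 0.98
ee_pos: [0.5413, 0.2687, 0.2984]
tcp_rot: [0.428, -0.562, 0.429, 0.563]
ft_force: [0.1, 1.1, 0.9]
grip_width: 0.0384
```

>>> carry_out --deltas '[[[0, 0, 0], [0, 0, 0]], [[0, 0, 0], [0, 0, 0]], [[0, 0, 0], [0, 0, 0]], [[0, 0, 0], [0, 0, 0]]]'

```text
time: 1.32
ee_pos: [0.5396, 0.2713, 0.2979]
tcp_rot: [0.428, -0.563, 0.428, 0.563]
ft_force: [0.3, 0.6, -0.9]
grip_width: 0.0385
```

```bash
python3 - <<'E'
from h import *
s=bot.observe();print(s["time"],s["ee_pos"],s["qvel"].round(3),s["joint_positions"].round(2),s["grip_width"])
im=bot.read_camera("wrist")[:,:,::-1];cv2.imwrite("pics/w1.png",im)
np.savez("w1.npz",p=s["ee_pos"],q=s["tcp_rot"])
print(delta([.557,-.229,.29],18,s),delta([.55,.26,.30],15.5,s))
E
```

```text
1.3167 [0.53955986 0.27127832 0.29788537] [ 0.011 -0.004 -0.002 -0.    -0.001 -0.001] [ 0.36  0.41  1.53  0.    1.2  -1.48] 0.03853492001992822
(array([  0.79,  11.65, -48.68]), array([-2.54,  0.01, -0.04])) (array([-0.21, -0.71, -1.37]), array([-0.04,  0.01, -0.04]))
```

View pics/w1.png

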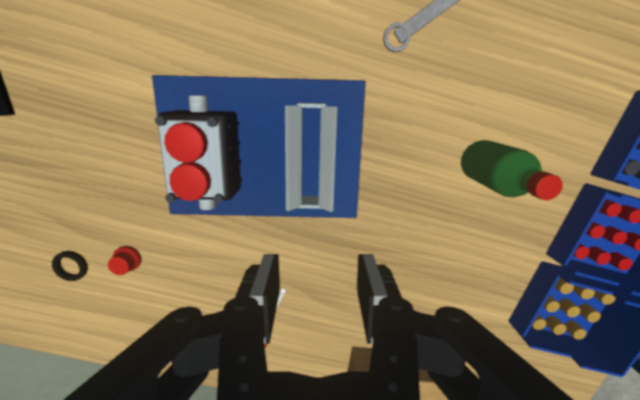

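The wrist view shows the carrier, with the pocket centred near (311,157). Its rims span columns 285–337 and rows 103–211. I'll measure those rims on their z=68 mm plane.

```bash
python3 - <<'E'
from h import *
d=np.load("w1.npz");P=(d["p"],d["q"]);im=cv2.imread("pics/w1.png");hsv=cv2.cvtColor(im,cv2.COLOR_BGR2HSV)
b=cv2.inRange(hsv,(95,90,40),(125,255,255))
m=255-b;m[:98]=0;m[214:]=0;m[:,:265]=0;m[:,350:]=0   # non-blue within the carrier near the pocket
n,l,st,c=cv2.connectedComponentsWithStats(m);print(st[1:].tolist())
for r in range(98,214,6):
    x=np.where(m[r]>0)[0];g=np.split(x,np.where(np.diff(x)>1)[0]+1) if len(x) else [];print(r,[(int(a[0]),int(a[-1])) for a in g])
rim=[[285,105],[337,103],[335.5,210],[287,211]]
w=onz("wrist",rim,.068,P);print(w.round(4),w.mean(0))
for z in(.052,.012):
  w=onz("wrist",[[302,157],[320,157]],z,P);print(z,w.round(4),np.linalg.norm(w[0]-w[1]))
cv2.imwrite("pics/c2.png",cv2.resize(im[95:220,260:360],None,fx=5,fy=4.8,interpolation=cv2.INTER_CUBIC))
E
```

```text
[[285, 103, 53, 109, 3811]]
98 []
104 [(297, 325)]
110 [(285, 302), (321, 337)]
116 [(285, 302), (321, 336)]
122 [(285, 301), (320, 336)]
128 [(285, 301), (320, 336)]
134 [(285, 301), (320, 336)]
140 [(285, 301), (320, 335)]
146 [(285, 301), (320, 335)]
152 [(285, 301), (320, 335)]
158 [(285, 301), (320, 335)]
164 [(285, 301), (319, 334)]
170 [(285, 301), (319, 334)]
176 [(285, 301), (319, 334)]
182 [(285, 301), (319, 334)]
188 [(285, 301), (319, 333)]
194 [(285, 301), (318, 333)]
200 [(285, 333)]
206 [(285, 333)]
212 []
[[0.4806 0.2182 0.068 ]
 [0.4637 0.2714 0.068 ]
 [0.5811 0.3045 0.068 ]
 [0.5977 0.249  0.068 ]] [0.53076292 0.2607619  0.068     ]
0.052 [[0.5332 0.25   0.052 ]
 [0.5275 0.2704 0.052 ]] 0.021230504272548297
0.012 [[0.5409 0.2501 0.012 ]
 [0.5346 0.2727 0.012 ]] 0.02346279059684155
```

View pics/c2.png

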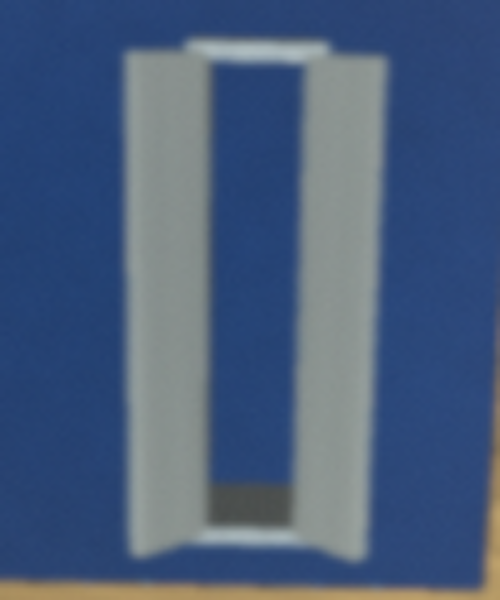

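>>> carry_out --deltas '[[[0.8, 11.6, -48.7], [-2.5, 0, 0]], [[0.8, 11.6, -48.7], [-2.5, 0, 0]], [[0.8, 11.6, -48.7], [-2.5, 0, 0]], [[0.8, 11.6, -48.7], [-2.5, 0, 0]], [[0.8, 11.6, -48.7], [-2.5, 0, 0]], [[0.8, 11.6, -48.7], [-2.5, 0, 0]], [[0.8, 11.6, -48.7], [-2.5, 0, 0]], [[0.8, 11.6, -48.7], [-2.5, 0, 0]], [[0.8, 11.6, -48.7], [-2.5, 0, 0]], [[0.8, 11.6, -48.7], [-2.5, 0, 0]]]'

```text
time: 2.2
ee_pos: [0.5547, -0.1466, 0.2916]
tcp_rot: [-0.416, 0.572, -0.416, -0.572]
ft_force: [0.3, 0.9, 0.5]
grip_width: 0.0384
```

```bash
python3 - <<'E'
from h import *
d=np.load("w1.npz");P=(d["p"],d["q"])
w=onz("wrist",[[285,105.4],[337.6,106.9],[333.2,212.1],[286,210.8]],.068,P);print(w.round(4),w.mean(0),[np.linalg.norm(w[i]-w[i-1]).round(4) for i in range(4)])
a=w[2]+w[3]-w[0]-w[1];print("ang",np.degrees(np.arctan2(a[1],a[0])))
e=onz("wrist",[[311.6,107.9],[310,204.4]],.052,P);print("ends",e.round(4),e.mean(0),np.linalg.norm(e[0]-e[1]))
L=onz("wrist",[[302.6,110],[301.6,194]],.012,P);Rr=onz("wrist",[[320.6,110],[318.2,194]],.012,P);print("floor edges",L.round(4),Rr.round(4),np.linalg.norm(L-Rr,axis=1),(L+Rr)/2)
for q in(L,Rr):print(np.degrees(np.arctan2(*(q[1]-q[0])[1::-1])))
# cross-check with top view flare corners
c=np.array([[448,85],[518,68],[550,225],[475,238]])/[395/132,3]+[180-132,170]
w=onz("top",c,.068);print("top",w.round(4),w.mean(0),np.degrees(np.arctan2(*(w[0]+w[1]-w[2]-w[3])[1::-1])))
s=bot.observe();print(s["time"],s["ee_pos"],s["qvel"].round(3));print(delta([.557,-.229,.29],18,s))
E
```

```text
[[0.481  0.2183 0.068 ]
 [0.4673 0.2732 0.068 ]
 [0.5844 0.3026 0.068 ]
 [0.5978 0.2478 0.068 ]] [0.53261784 0.26044908 0.068     ] [np.float64(0.1205), np.float64(0.0566), np.float64(0.1206), np.float64(0.0564)]
ang 14.138438434523684
ends [[0.4765 0.2464 0.052 ]
 [0.5877 0.2744 0.052 ]] [0.53211922 0.26037383 0.052     ] 0.11470352681836293
floor edges [[0.4836 0.2359 0.012 ]
 [0.5898 0.2622 0.012 ]] [[0.4777 0.2575 0.012 ]
 [0.5838 0.2839 0.012 ]] [0.02241804 0.02246214] [[0.48064678 0.24674723 0.012     ]
 [0.58682636 0.27305472 0.012     ]]
13.904039736456662
13.9271702124442
top [[0.5832 0.3002 0.068 ]
 [0.5972 0.2478 0.068 ]
 [0.4774 0.2169 0.068 ]
 [0.4669 0.2721 0.068 ]] [0.53117761 0.25923256 0.068     ] 14.003453443245803
2.2 [ 0.55465412 -0.14656805  0.29159201] [-0.819  0.208 -0.304 -0.     0.093 -0.814]
(array([ 0.16,  2.33, -7.91]), array([0.01, 0.  , 0.01]))
```

>>> carry_out --deltas '[[[0, 0, -8], [0, 0, 0]], [[0, 0, -8], [0, 0, 0]], [[0, 0, -8], [0, 0, 0]], [[0, 0, -8], [0, 0, 0]], [[0, 0, -8], [0, 0, 0]], [[0, 0, -8], [0, 0, 0]]]'

```text
time: 2.7
ee_pos: [0.5794, -0.2202, 0.2916]
tcp_rot: [0.416, -0.572, 0.416, 0.572]
ft_force: [-0.2, 0.4, 0.8]
grip_width: 0.0386
```

```bash
python3 - <<'E'
from h import *
s=bot.observe();print(s["time"],s["ee_pos"],s["qvel"].round(3))
im=bot.read_camera("wrist")[:,:,::-1];cv2.imwrite("pics/w2.png",im)
np.savez("w2.npz",p=s["ee_pos"],q=s["tcp_rot"])
E
```

```text
2.7 [ 0.57943942 -0.2201878   0.29160829] [ 0.001 -0.004 -0.003 -0.001 -0.001 -0.003]
```

View pics/w2.png

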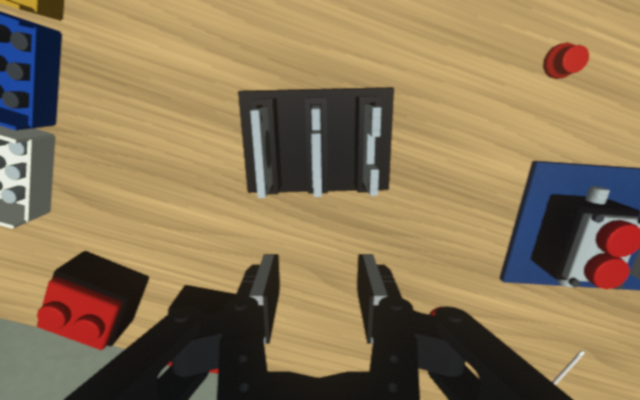

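The wrist view shows the rack, with the middle plate's top edges at column 316, rows 105–196. Now I'll measure its edge pieces.

```bash
python3 - <<'E'
from h import *
d=np.load("w2.npz");P=(d["p"],d["q"]);im=cv2.imread("pics/w2.png");g=cv2.cvtColor(im,cv2.COLOR_BGR2GRAY)
for r in range(102,202,5):
    x=np.where(g[r,295:340]>120)[0]+295;print(r,(x.min(),x.max()) if len(x) else None)
for nm,q,z in(("tab",[[316,133],[317,194]],.13),("sh",[[315.5,109],[317,194]],.095)):
    w=onz("wrist",q,z,P);print(nm,w.round(4),w.mean(0),np.linalg.norm(w[0]-w[1]),np.degrees(np.arctan2(*(w[1]-w[0])[1::-1])))
cv2.imwrite("pics/c3.png",cv2.resize(im[85:205,230:400],None,fx=4.7,fy=4.9,interpolation=cv2.INTER_CUBIC))
E
```

```text
102 None
107 None
112 (np.int64(312), np.int64(319))
117 (np.int64(312), np.int64(319))
122 (np.int64(312), np.int64(319))
127 (np.int64(312), np.int64(319))
132 None
137 (np.int64(312), np.int64(320))
142 (np.int64(311), np.int64(320))
147 (np.int64(312), np.int64(320))
152 (np.int64(312), np.int64(320))
157 (np.int64(312), np.int64(320))
162 (np.int64(312), np.int64(320))
167 (np.int64(312), np.int64(320))
172 (np.int64(313), np.int64(320))
177 (np.int64(312), np.int64(320))
182 (np.int64(313), np.int64(321))
187 (np.int64(313), np.int64(321))
192 (np.int64(299), np.int64(339))
197 (np.int64(295), np.int64(339))
tab [[ 0.5334 -0.2371  0.13  ]
 [ 0.5875 -0.2186  0.13  ]] [ 0.56042418 -0.22782774  0.13      ] 0.05719373805219215 18.875963431268673
sh [[ 0.5153 -0.2436  0.095 ]
 [ 0.5977 -0.2153  0.095 ]] [ 0.55651676 -0.22947171  0.095     ] 0.08708963433616726 18.944652585455184
```

View pics/c3.png

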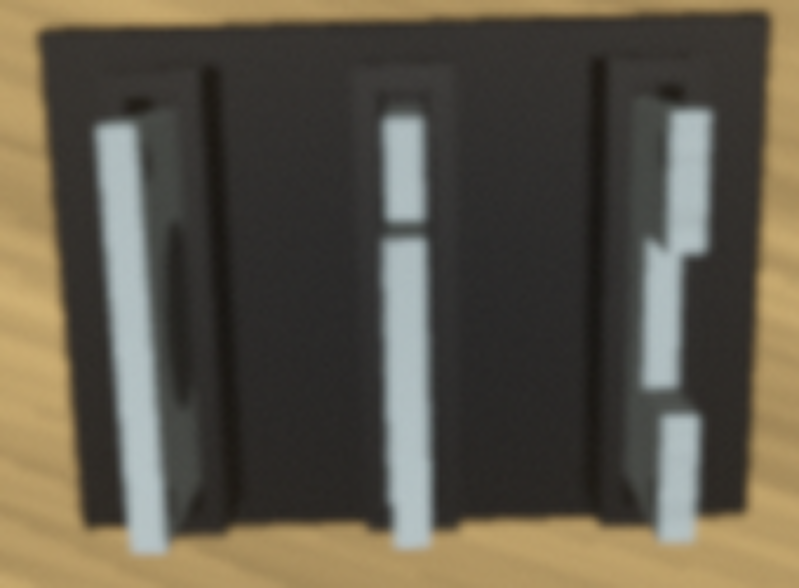

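```bash
python3 - <<'E'
from h import *
d=np.load("w2.npz");P=(d["p"],d["q"])
cx=lambda c,r:[c/4.7+230,r/4.9+85]
w=onz("wrist",[cx(403,113),cx(412,548)],.095,P);v=w[1]-w[0];L=np.linalg.norm(v);v/=L;print("sh",w.mean(0),L,np.degrees(np.arctan2(v[1],v[0])))
t=onz("wrist",[cx(403,238),cx(409,480)],.13,P);print("tab",t[0]+.025*v,t,np.degrees(np.arctan2(*(t[1]-t[0])[1::-1])))
s=bot.observe()
for z in(.16,.107):print(delta([.557,-.229,z],18.7,s))
E
```

```text
sh [ 0.55745802 -0.22866904  0.095     ] 0.09115108790973245 19.19340675125843
tab [ 0.55752627 -0.22892314  0.13      ] [[ 0.53391592 -0.23714209  0.13      ]
 [ 0.57712983 -0.2219145   0.13      ]] 19.41128308960184
(array([13.17,  2.41, -0.14]), array([-0.68,  0.  ,  0.01]))
(array([18.47,  2.41, -0.14]), array([-0.68,  0.  ,  0.01]))
```

>>> carry_out --deltas '[[[4, 2.35, -0.13], [-1, 0, 0]], [[8, 2.35, -0.13], [-1, 0, 0]], [[12, 2.35, -0.13], [-1, 0, 0]], [[14, 2.35, -0.13], [-1, 0, 0]], [[15, 2.35, -0.13], [-1, 0, 0]], [[16, 2.35, -0.13], [-1, 0, 0]], [[17, 2.35, -0.13], [-1, 0, 0]], [[18, 2.35, -0.13], [-1, 0, 0]], [[18.2, 2.35, -0.13], [-1, 0, 0]], [[18.2, 2.35, -0.13], [-1, 0, 0]]]'

```text
time: 3.58
ee_pos: [0.5576, -0.2303, 0.1094]
tcp_rot: [0.411, -0.575, 0.411, 0.575]
ft_force: [-0.1, -0.1, -0.1]
grip_width: 0.0386
```

```bash
python3 - <<'E'
from h import *
s=bot.observe();print(s["time"],s["ee_pos"],s["ft_force"]);print(delta([.5575,-.2288,.11],19,s),bot.tip_reach)
im=bot.read_camera("wrist")[:,:,::-1];cv2.imwrite("pics/w3.png",im)
E
```

```text
3.5833 [ 0.5575987  -0.2303061   0.10941284] [-0.07626982 -0.05640316 -0.09674624]
(array([-0.06, -0.04,  0.15]), array([-0.09,  0.01, -0.  ])) 0.008
```

View pics/w3.png

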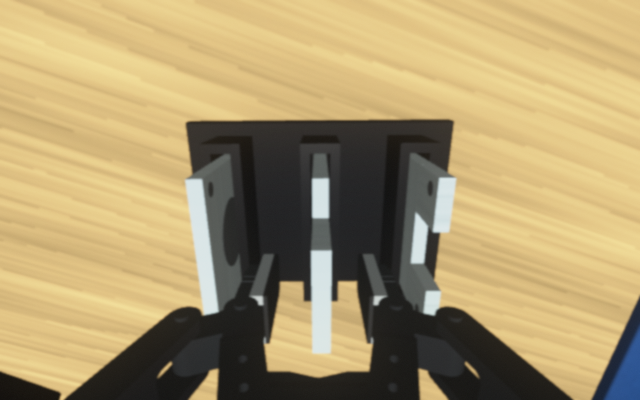

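The tab is centred between the fingers (column 321, fingers at about 268 and 372). I'll close on it.

>>> carry_out --deltas '[[[0, 0, 0.15], [0, 0, 0]], [[0, 0, 0.15], [0, 0, 0]], [[0, 0, 0.15], [0, 0, 0]], [[0, 0, 0.15], [0, 0, 0]], [[0, 0, 0.15], [0, 0, 0]], [[0, 0, 0.15], [0, 0, 0]], [[0, 0, 0.15], [0, 0, 0]], [[0, 0, 0.15], [0, 0, 0]]]' --hand -1 --force 60

```text
time: 4.3
ee_pos: [0.5574, -0.2291, 0.1102]
tcp_rot: [-0.411, 0.576, -0.411, -0.575]
ft_force: [-0.5, 1.5, 5.9]
grip_width: 0.0072
```

>>> carry_out --deltas '[[[0, 0, 0], [0, 0, 0]], [[-0.5, 0, 0], [0, 0, 0]], [[-1, 0, 0], [0, 0, 0]], [[-1.5, 0, 0], [0, 0, 0]], [[-2, 0, 0], [0, 0, 0]], [[-2, 0, 0], [0, 0, 0]]]'

```text
time: 4.8
ee_pos: [0.5574, -0.2292, 0.1306]
tcp_rot: [-0.411, 0.576, -0.411, -0.575]
ft_force: [0.7, -1.1, -2.9]
grip_width: 0.007
```

The plate is gripped, with the weight showing on the wrist (−2.9 N). Continuing straight up.

>>> carry_out --deltas '[[[-1.5, 0, 0], [0, 0, 0]], [[-3, 0, 0], [0, 0, 0]], [[-4.5, 0, 0], [0, 0, 0]], [[-6.5, 0, 0], [0, 0, 0]], [[-9, 0, 0], [0, 0, 0]], [[-11.5, 0, 0], [0, 0, 0]], [[-13.5, 0, 0], [0, 0, 0]], [[-14, 0, 0], [0, 0, 0]], [[-14, 0, 0], [0, 0, 0]]]'

```text
time: 5.55
ee_pos: [0.5572, -0.2291, 0.2705]
tcp_rot: [-0.411, 0.576, -0.411, -0.574]
ft_force: [-0.3, -0.5, -2.9]
grip_width: 0.0064
```

```bash
python3 - <<'E'
from h import *
s=bot.observe();print(s["time"],s["ee_pos"],s["ft_force"],s["ft_torque"],s["grip_width"]);print(delta([.5325,.2605,.21],14,s))
a=bot.read_camera("wrist")[:,:,::-1];b=bot.read_camera("scene")[150:350,150:400,::-1]
cv2.imwrite("pics/w4.png",np.vstack([a[100:400,120:520],cv2.resize(b,(400,300))]))
E
```

```text
5.55 [ 0.55724911 -0.22905278  0.27052659] [-0.25679556 -0.52435326 -2.88674103] [-0.00671588 -0.01741953 -0.02024312] 0.006361590987840471
(array([  5.99, -13.51,  47.13]), array([ 4.9 , -0.09,  0.1 ]))
```

View pics/w4.png

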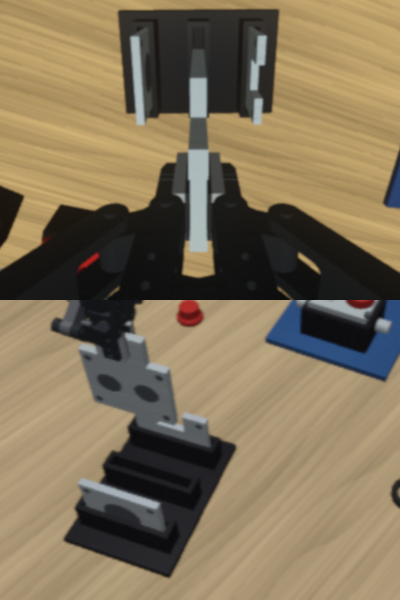

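The plate is held upright and clear, and the other two are still standing. I'll carry it over to the pocket at this height.

>>> carry_out --deltas '[[[0, -0.6, 2], [0.5, 0, 0]], [[0, -1.4, 5], [1, 0, 0]], [[0, -2.3, 8], [1.5, 0, 0]], [[0, -3.2, 11], [2, 0, 0]], [[0, -4, 14], [2.5, 0, 0]], [[0, -4.9, 17], [3, 0, 0]], [[0, -5.7, 20], [3.5, 0, 0]], [[0, -6.6, 23], [4, 0, 0]], [[0, -7.5, 26], [4.5, 0, 0]], [[0, -8.3, 29], [4.9, 0, 0]]]'

```text
time: 6.48
ee_pos: [0.5409, 0.0738, 0.2678]
tcp_rot: [0.435, -0.556, 0.436, 0.558]
ft_force: [1.1, 0.6, -3.8]
grip_width: 0.0069
```

>>> carry_out --deltas '[[[0, -0.6, 3], [0, 0, 0]], [[0, -1.2, 6], [0, 0, 0]], [[0, -1.9, 9], [0, 0, 0]], [[0, -2.5, 12], [0, 0, 0]], [[0, -3, 14.5], [0, 0, 0]], [[0, -3.4, 16.5], [0, 0, 0]], [[0, -3.6, 17.7], [0, 0, 0]], [[0, -3.6, 17.7], [0, 0, 0]], [[0, -3.6, 17.7], [0, 0, 0]]]'

```text
time: 7.23
ee_pos: [0.5334, 0.2526, 0.2683]
tcp_rot: [0.434, -0.557, 0.436, 0.558]
ft_force: [0.4, -1.4, -1.7]
grip_width: 0.0074
```

```bash
python3 - <<'E'
from h import *
s=bot.observe();print(s["time"],s["ee_pos"],s["ft_force"],s["ft_torque"],s["grip_width"]);print(delta([.5325,.2605,.21],14,s))
E
```

```text
7.2333 [0.53341945 0.25259384 0.26832134] [ 0.43063612 -1.37352646 -1.70547555] [ 0.03357803  0.00160442 -0.01616142] 0.007380606552608256
(array([ 5.83, -0.11,  0.79]), array([ 0.05, -0.02, -0.11]))
```

>>> carry_out --deltas '[[[2, -0.1, 0.8], [0, 0, 0]], [[4, -0.1, 0.8], [0, 0, 0]], [[6, -0.1, 0.8], [0, 0, 0]], [[7.5, -0.1, 0.8], [0, 0, 0]], [[8.5, -0.1, 0.8], [0, 0, 0]], [[8.8, -0.1, 0.8], [0, 0, 0]], [[8.8, -0.1, 0.8], [0, 0, 0]], [[8.8, -0.1, 0.8], [0, 0, 0]]]'

```text
time: 7.9
ee_pos: [0.5332, 0.2604, 0.1821]
tcp_rot: [-0.436, 0.557, -0.435, -0.557]
ft_force: [0.4, 0.1, -2.3]
grip_width: 0.0068
```

```bash
python3 - <<'E'
from h import *
s=bot.observe();print(s["time"],s["ee_pos"],s["ft_force"],s["ft_torque"],s["grip_width"]);print(delta([.5325,.2605,.112],14,s))
a=bot.read_camera("wrist")[:,:,::-1];b=bot.read_camera("scene")[50:210,300:460,::-1];c=bot.read_camera("top")[150:290,170:330,::-1]
f=lambda x:cv2.resize(x,(380,333),interpolation=cv2.INTER_CUBIC)
cv2.imwrite("pics/w5.png",np.vstack([cv2.resize(a[:260,120:520],(760,262*1))[:262],np.hstack([f(b),f(c)])]))
np.savez("w5.npz",p=s["ee_pos"],q=s["tcp_rot"]);cv2.imwrite("pics/w5full.png",a)
E
```

```text
7.9 [0.53319496 0.26037466 0.18213071] [ 0.40140372  0.06221379 -2.29179733] [ 0.00587309  0.0306172  -0.0599709 ] 0.00676938230661958
(array([7.01, 0.07, 0.03]), array([-0.03,  0.  ,  0.05]))
```

View pics/w5.png

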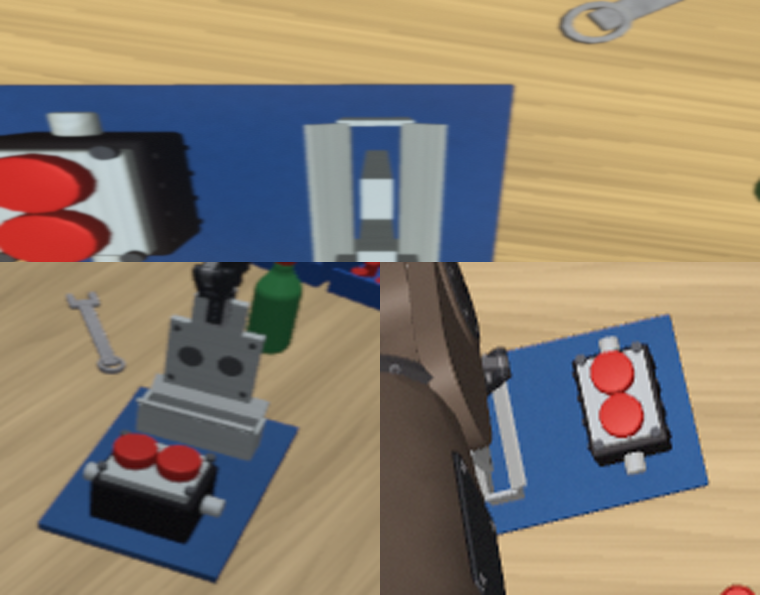

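The wrist view shows the plate at column 376, centred over the pocket throat (352–398), so I can lower it.

>>> carry_out --deltas '[[[1.5, 0.05, 0], [0, 0, 0]], [[3, 0.05, 0], [0, 0, 0]], [[4, 0.05, 0], [0, 0, 0]], [[5, 0.05, 0], [0, 0, 0]], [[5.7, 0.05, 0], [0, 0, 0]], [[6.2, 0.05, 0], [0, 0, 0]], [[6.5, 0.05, 0], [0, 0, 0]], [[6.6, 0.05, 0], [0, 0, 0]], [[6.6, 0.05, 0], [0, 0, 0]], [[6.6, 0.05, 0], [0, 0, 0]]]'

```text
time: 8.88
ee_pos: [0.5325, 0.2607, 0.1159]
tcp_rot: [-0.436, 0.557, -0.435, -0.557]
ft_force: [-0.3, -0.3, -2.8]
grip_width: 0.0073
```

>>> carry_out --deltas '[[[0.1, 0, 0], [0, 0, 0]], [[0.2, 0, 0], [0, 0, 0]], [[0.3, 0, 0], [0, 0, 0]], [[0.3, 0, 0], [0, 0, 0]], [[0.3, 0, 0], [0, 0, 0]]]'

```text
time: 9.3
ee_pos: [0.5323, 0.2606, 0.1125]
tcp_rot: [0.435, -0.557, 0.435, 0.557]
ft_force: [0.1, -0.9, -3.2]
grip_width: 0.0067
```

Not yet in contact, so I'll go down in half-millimetre steps.

>>> carry_out --deltas '[[[0.05, 0, 0], [0, 0, 0]], [[0.05, 0, 0], [0, 0, 0]], [[0.1, 0, 0], [0, 0, 0]], [[0.1, 0, 0], [0, 0, 0]]]'

```text
time: 9.63
ee_pos: [0.5324, 0.2607, 0.1123]
tcp_rot: [-0.436, 0.557, -0.435, -0.557]
ft_force: [-2.5, -1.6, 6.6]
grip_width: 0.0071
```

Contact: the force rose from about −3 to +6.6 N at the expected height (TCP 0.112). Releasing.

>>> carry_out --deltas '[[[-0.03, 0, 0], [0, 0, 0]], [[-0.03, 0, 0], [0, 0, 0]], [[-0.03, 0, 0], [0, 0, 0]], [[-0.03, 0, 0], [0, 0, 0]], [[-0.03, 0, 0], [0, 0, 0]], [[-0.03, 0, 0], [0, 0, 0]], [[-0.03, 0, 0], [0, 0, 0]], [[-0.03, 0, 0], [0, 0, 0]]]' --hand -0.3

```text
time: 10.3
ee_pos: [0.5323, 0.2606, 0.1118]
tcp_rot: [0.435, -0.557, 0.435, 0.557]
ft_force: [-0.3, 0.4, -0.2]
grip_width: 0.0299
```

>>> carry_out --deltas '[[[-0.5, 0, 0], [0, 0, 0]], [[-1.5, 0, 0], [0, 0, 0]], [[-3, 0, 0], [0, 0, 0]], [[-5, 0, 0], [0, 0, 0]], [[-8, 0, 0], [0, 0, 0]], [[-11, 0, 0], [0, 0, 0]], [[-14, 0, 0], [0, 0, 0]], [[-16, 0, 0], [0, 0, 0]], [[-16, 0, 0], [0, 0, 0]], [[-16, 0, 0], [0, 0, 0]]]'

```text
time: 11.13
ee_pos: [0.5324, 0.2606, 0.2736]
tcp_rot: [-0.436, 0.558, -0.434, -0.557]
ft_force: [-0.6, -0.2, -0.3]
grip_width: 0.03
```

```bash
python3 - <<'E'
from h import *
s=bot.observe();print(s["time"],s["ee_pos"],s["ft_force"],s["grip_width"])
a=bot.read_camera("wrist")[:,:,::-1];b=bot.read_camera("scene")[60:340,170:450,::-1]
cv2.imwrite("pics/w6.png",np.hstack([cv2.resize(a[20:380,140:500],(400,400)),cv2.resize(b,(400,400))]))
E
```

```text
11.1333 [0.53235618 0.26064926 0.27355718] [-0.56939202 -0.22684645 -0.2955792 ] 0.029964870942399136
```

View pics/w6.png

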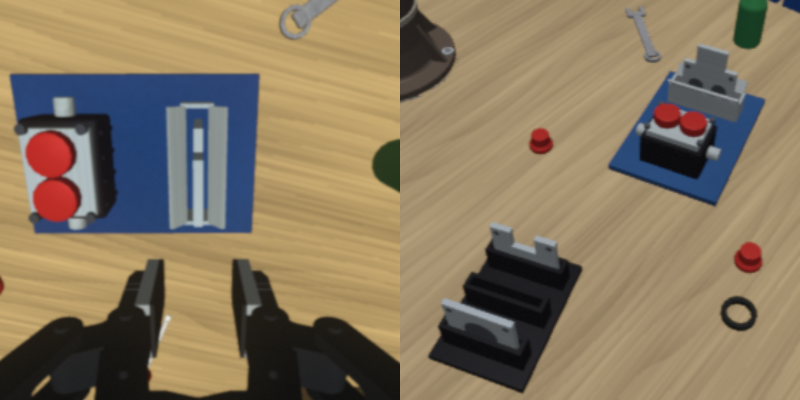

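The plate stands upright and centred in the pocket with its tab up (wrist view, column 198). The notched and square plates are still in the rack, and the gripper is clear. Handing in.

```bash
python3 -c "
from station import bot
print(bot.sign_off())"
```

```text
the job is handed in; nothing more can be done
None
```

I drew the shouldered plate straight up out of the middle slot by its tab. I then lowered it tab up into the blue carrier's pocket, let go, and handed the job in at about 11 s of the 40 s allowed.

- **Seating:** the wrist force changed from about −3 N to +6.6 N with the TCP at 0.112 m. That is the height calculated for the bottom edge on the pocket floor, so the plate was resting before release.
- **After release:** the last pictures show the plate upright and centred in the pocket, with the notched and square plates still standing in the rack. The open gripper was about 16 cm above its release height and the wrist force was near zero.
- **Small disagreements:** the grip width read 6.4–7.4 mm on the 8 mm plate, but the pictures showed no slip. The camera measurements of the plate and the pocket agreed to about 2 mm.

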